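Free the clamping washer of a flat-stone sharpener (left-hand nut)

TASK

Free the slotted washer that clamps the stone of the bench sharpener. Its centre nut, with the crank arm, has a left-hand thread: turn it by the upright grip of its arm clockwise (seen from above) until it comes up against its end stop, feeling for the stop so that the stone is not dragged round. Then lift the washer by its fin just out of its shallow recess, draw it out sideways from under the nut without jamming it, and lay it down gently, flat and fin up, in the white tray; leave the ring in the tray and the screwdriver, jar and bottle where they are.

Things in the scene. Friction and masses are not known exactly. Their poses are not given: they have to be found in the camera images.
- grinder: The bench sharpener: grey housing 240 x 240 mm, 85 mm high, fixed to the bench; carries a flat horizontal grinding stone on a vertical spindle. Origin on the spindle axis at bench height, z up. It may be left or right of the tray.
- stone_mark (a point): Dark tick on the top face of the stone, 88 mm from the spindle axis (stone: 200 mm across, its top 113 mm above the bench). It shows whether the stone is turning: the stone turns stiffly, at about 0.7 N m, and must not be dragged round.
- crank_grip (a point): Middle of the black upright grip (a post 16 mm across, 30 mm tall, from 16 mm below to 14 mm above this point, spinning freely) on the end of the nut's arm, 55 mm from the spindle axis; 171 to 177 mm up. LEFT-HAND thread: clockwise from above loosens. Swung round the axis, it takes about 3 N and climbs 1.25 mm per radian. The hub, 28 mm across, and arm, 9 mm thick, lie just below.
- thrust_foot: The nut's foot: steel disc 32 mm across, 10 mm high, bearing on the washer when tight. Origin at the centre of its underside. It rises with the nut (nearly 6 mm from tight to end stop) but does not turn. The nut starts tight or slackened by up to 2 rad; its hard stop lies 2.6 to 4.6 rad further on, felt as a sudden rise of force; pushed on with about 13 N at the grip, the stone goes round too.
- stone: The stone with its steel hub, spindle (16 mm across), foot and nut. Origin on the axis, 88 mm above the bench. In its centre is a round recess 68 mm across and 3 mm deep, floor 110 mm above the bench, in which the washer lies.
- washer: Steel horseshoe washer 62 mm across, 5 mm thick, about 140 g, lying in the recess round the spindle; origin at the centre of its underside. Its 20 mm slot is open to its -x: draw it out towards its own +x, where its fin stands. It must be lifted over the recess's 3 mm lip but only as far as the raised foot allows; it is clear of the foot after about 50 mm.
- washer_fin (a point): Centre of the washer's upright fin, 43 mm towards +x and 25 mm above the washer's origin. The fin is 30 mm long along the washer's x (28 to 58 mm from the origin), 10 mm thick along its y, and stands from 5 to 30 mm above the underside: pinch it from above across its thickness.
- tray: Open white tray 220 (x) x 180 (y) mm, 28 mm high, walls and floor 5 mm, fixed to the bench. Origin under its centre.
- tray_in (a point): Centre of the tray's inner floor, 5 mm above the bench; axes as the tray.
- spare_ring: Bystander: steel ring 36 mm across, 8 mm high, lying in the tray's corner at -x, +y (78 and 58 mm from the centre).
- driver: Bystander: screwdriver about 160 mm long lying between sharpener and tray.
- bottle: Bystander: amber bottle, 64 mm across, 150 mm tall, standing in the middle, furthest out.
- jar: Bystander: glass jar, 72 mm across, 90 mm tall, standing in the middle beyond the screwdriver.
Not all that is in view belongs to the job. Leave any red or turquoise look-alike of the washer alone.

How it is judged:
By the outcome, as a careful person would: the job done as asked, in the order asked, and still so for the second after the job is handed in, with the robot touching nothing.
It also fails if it takes over 72 s, if anything falls off the work surface, if the arm or the gripper's body presses on something with over 40 N, if the wrist force passes 120 N, or if a joint passes its speed limit or range.

ROBOT

A 7-joint arm with a two-finger parallel gripper is mounted at the origin on the work surface. World frame = base frame: x ahead of the robot, y to its left, z up, the work surface at z = 0. Lengths are in m, angles in rad, forces in N, time in s.
With the tool pointing down it reaches from about 0.4 to 0.85 m from the base axis. Payload 4.5 kg.
Tool frame: the origin (TCP) lies where the fingers leave the gripper's body, on its centre line; the fingertips stand 64 mm ahead of it and the grasp point (between the pads) lies 45 mm ahead of it; z points along the fingers, y is the line along which they close (so a half turn about z gives the same grasp; the last joint's range is limited). The gripper opens to 88 mm and grips with 3 to 60 N. Pads are 18 mm wide; open, the fingers measure 123 mm over their backs; the gripper's body (75 mm by 187 mm) begins 45 mm behind the grasp point.
Start: joints at [-1.273, 0.689, -0.195, 1.565, 0.157, 0.902, -0.215], TCP at [0.163, 0.603, 0.303] pointing down, gripper open.
Joint ranges: [-3.01, 3.01], [-0.46, 2.08], [-1.47, 1.51], [0.13, 2.56], [-1, 4.14], [0.04, 2.09], [-2.66, 2.66]. Speed limits (rad/s): [2.57, 2.57, 3.14, 3.14, 3.14, 3.14, 3.14].

INTERFACE

Orientations are given as a unit quaternion [x, y, z, w].
In Python, from plant import r gives the robot as it stands.
- The arm moves only by the tool play_rows, never from a script. Its arguments are lists of equal length, an entry for each row: "translation": the shift along the tool's x, y, z in m, a list of three; "delta_rot": the turn, a rotation vector about the tool's x, y, z in degrees, a list of three; "grip": the opening, from -1 (shut) to 1 (fully open). In form: {"translation": [[x, y, z], ...], "delta_rot": [[rx, ry, rz], ...], "grip": [grip, ...]}. A call has 1 to 20 rows; each row shifts and turns the commanded pose from where the row before left it, along the tool's axes as they then stand; what a row does not reach is not made up. A row lasts 1/8 s, in which the tool goes at most 62.5 mm and 10.7 degrees, less where a joint would pass 70% of its speed; a pose out of reach is approached as far as the arm can. A call with a gripper value outside its range is refused whole. The fingers move at their own pace and stop on an object; "squeeze" is the grip in N (left out, the last holds). Time passes only in rows, so rows that do not move let the fingers close. It gives the time, the measured TCP pose, the force, the opening and the grip force at its end, in the units of the state.
- r.get_state(): the state, without advancing time (a new reading comes with each control period).
- r.snapshot(name): name is "side" or "top"; returns the picture (420x560x3 uint8, blue, green, red); there is no depth.
- r.get_calibration(name): a dict with "intrinsics" (3x3 intrinsics, pixels), "eye" and "rotation" of the camera in the world. Camera axes: x right, y up, looking along -z (the intrinsics and any distortion apply to the point x, -y, -z); pixel columns grow to the right and rows downward; lengths in m; the calibration is good to about 2 mm. A picture is of the moment at which its call begins. get_calibration takes no time and is no camera call.
- r.finish_job(): hands the job in; it is judged then, once.
Trained networks look in the newest picture that a camera, given by its name, has taken for a name from the list of things; names that differ only in an ending like _2 or _b are one class to them, and where a whole thing is asked for, a point or a joint stands for the part that bears it (a point fixed in the world has none). Each returns a list of dicts, best first, with "confidence" (0 to 1); they miss things now and then, are a little off and sometimes report something else, mostly with a low value. They report only what shows in the picture. A call takes as long as a camera call. They do not tell look-alikes from the thing itself.
- r.look_for(camera, target): "point" ([x, y, z] in m, in world coordinates, good to about 4 mm: the middle of the surface that is visible of it).
- r.silhouettes(camera, target): "pixels" (420x560 bool, what is visible of it).
The state is a dict: "clock": time; "q": joint angles; "qd": joint speeds; "joint_torque": joint torques, N m; "tool_pos": TCP position; "eef_rot": TCP orientation; "contact_force": force on the tool from outside, world axes, zero at the start; "moment": the same for the moment, N m; "opening": opening from 0.0 (shut) to 1.0 (fully open); "finger_force": force on a finger pad.
Only numpy, scipy, OpenCV 4.12 (cv2) and the standard library are available. Lean on these libraries where they do the work, as an engineer would, in place of code of your own. Each camera call takes 0.05 s, during which the arm holds its last target. There are 200 camera calls.

## Working session

There is one attempt and no reset: what is moved stays moved. The work goes in short steps, Python scripts to look and compute and a tool call to move; the robot and the scene stay as the last step left them, time stands still between calls to the robot, and variables do not carry over. Pictures are saved under pics/ and viewed, at most 10 in all, crops included, and the job is handed in when it is done.

Besides the shell and the picture viewer there is one more tool, called after "Request:" as name(argument=value, ...) on one line, values as JSON. play_rows: Moves the arm, as the interface text tells. Its arguments: {"type":"object","properties":{"translation":{"type":"array","items":{"type":"array","items":{"type":"number"}}},"delta_rot":{"type":"array","items":{"type":"array","items":{"type":"number"}}},"grip":{"type":"array","items":{"type":"number"}},"squeeze":{"type":"number"}},"required":["translation","delta_rot","grip"]}

```bash
mkdir -p pics; cat > h.py <<'E'
import numpy as np, cv2
from scipy.spatial.transform import Rotation as R
from plant import r
def proj(cam,P):
    c=r.get_calibration(cam);K=np.array(c["intrinsics"]);M=np.array(c["rotation"]);e=np.array(c["eye"])
    p=(np.atleast_2d(P)-e)@M; p=p*[1,-1,-1]; u=p@K.T; return u[:,:2]/u[:,2:]
def ray(cam,uv,z):
    c=r.get_calibration(cam);K=np.array(c["intrinsics"]);M=np.array(c["rotation"]);e=np.array(c["eye"])
    d=M@(np.linalg.inv(K)@[uv[0],uv[1],1]*[1,-1,-1]); return e+d*(z-e[2])/d[2]
E
python3 - <<'E'
from h import *
s=r.get_state();print({k:np.round(v,3) for k,v in s.items()})
for c in("top","side"):
    print(c,r.get_calibration(c))
    cv2.imwrite(f"pics/{c}0.png",r.snapshot(c))
    for t in["stone_mark","crank_grip","thrust_foot","stone","washer","washer_fin","tray","tray_in","spare_ring","driver","bottle","jar","grinder"]:
        print(c,t,[(np.round(d["point"],3).tolist(),round(d["confidence"],2)) for d in r.look_for(c,t)][:3])
E
```

```text
{'clock': np.float64(0.0), 'q': array([-1.273,  0.69 , -0.195,  1.566,  0.157,  0.902, -0.215]), 'qd': array([ 0.002,  0.001, -0.001, -0.   ,  0.   ,  0.   , -0.001]), 'joint_torque': array([ 1.0000e-03, -5.2756e+01, -1.2660e+00, -1.5342e+01, -5.2000e-02,
        6.0000e-03,  0.0000e+00]), 'tool_pos': array([0.163, 0.603, 0.302]), 'eef_rot': array([ 0.131,  0.991, -0.001, -0.   ]), 'contact_force': array([ 0.077, -0.595,  0.075]), 'moment': array([ 0.018, -0.008,  0.017]), 'finger_force': np.float64(0.0), 'opening': np.float64(1.001)}
top {'intrinsics': array([[470.53744407,   0.        , 274.31374113],
       [  0.        , 470.53744407, 211.48846683],
       [  0.        ,   0.        ,   1.        ]]), 'eye': array([ 0.44656259, -0.00589917,  1.08431763]), 'rotation': array([-0.03540017,  0.02190926,  0.71017043, -0.70279782])}
top stone_mark [([0.526, -0.237, 0.111], 0.86), ([0.722, 0.0, 0.105], 0.19)]
top crank_grip [([0.485, -0.208, 0.187], 0.66)]
top thrust_foot [([0.517, -0.228, 0.156], 0.9)]
top stone [([0.526, -0.238, 0.108], 0.69)]
top washer [([0.527, -0.229, 0.113], 0.86
[... 919 characters left out ...]
 0.176], 0.58)]
side thrust_foot [([0.518, -0.224, 0.152], 0.73)]
side stone [([0.525, -0.204, 0.11], 0.97)]
side washer [([0.314, -0.279, 0.003], 0.62), ([0.32, -0.156, 0.002], 0.61), ([0.509, -0.217, 0.109], 0.49)]
side washer_fin [([0.317, -0.155, 0.007], 0.8), ([0.309, -0.277, 0.002], 0.64), ([0.507, -0.223, 0.114], 0.62)]
side tray [([0.539, 0.198, 0.003], 0.94), ([0.471, 0.264, 0.012], 0.36)]
side tray_in []
side spare_ring [([0.466, 0.265, 0.01], 0.61)]
side driver [([0.461, 0.006, 0.02], 0.7)]
side bottle [([0.731, 0.022, 0.077], 0.75), ([0.526, -0.206, 0.113], 0.65)]
side jar [([0.634, 0.018, 0.064], 0.85), ([0.523, -0.15, 0.085], 0.47)]
side grinder [([0.524, -0.147, 0.083], 0.66)]
```

```bash
sed -i 's/M=np.array(c\["rotation"\])/M=R.from_quat(c["rotation"]).as_matrix()/' h.py
python3 - <<'E'
from h import *
a=cv2.imread("pics/top0.png");b=cv2.imread("pics/side0.png")
print(proj("top",[[.525,-.235,.113],[.485,-.208,.187]]),proj("side",[[.525,-.235,.113],[.485,-.208,.187]]))
u=proj("top",[.525,-.235,.113])[0].astype(int);v=proj("side",[.525,-.235,.113])[0].astype(int)
def crop(im,c,h=75):
    x0=max(0,c[0]-h);y0=max(0,c[1]-h);print(x0,y0)
    return cv2.resize(im[y0:y0+2*h,x0:x0+2*h],(600,600),interpolation=cv2.INTER_CUBIC)
cv2.imwrite("pics/ct.png",crop(a,u));cv2.imwrite("pics/cs.png",crop(b,v))
E
```

```text
[[394.23092689 210.43000931]
 [389.72445169 228.34018853]] [[280.19864543 164.20491159]
 [293.4504621  147.57008975]]
319 135
205 89
```

View pics/top0.png

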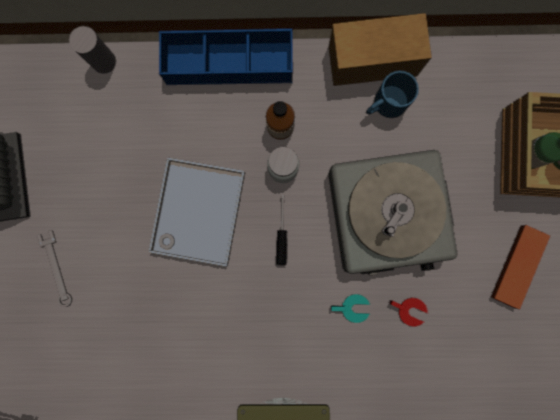

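View pics/ct.png

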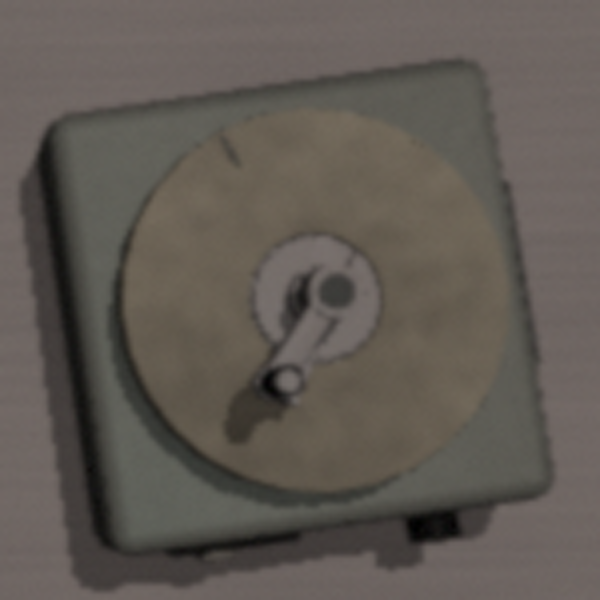

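View pics/cs.png

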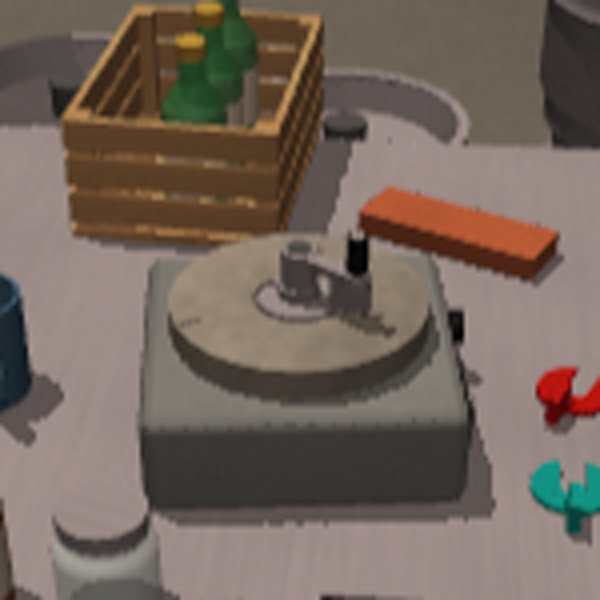

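```bash
cat >> h.py <<'E'
from scipy.optimize import minimize
def disc(cam,c,z,rad): 
    t=np.linspace(0,2*np.pi,90); return proj(cam,np.c_[c[0]+rad*np.cos(t),c[1]+rad*np.sin(t),0*t+z])
def hullmask(pts):
    m=np.zeros((420*4,560*4),np.uint8); cv2.fillConvexPoly(m,cv2.convexHull((pts*4+2).astype(np.float32)).astype(np.int32),1)
    return cv2.resize(m*1.0,(560,420),interpolation=cv2.INTER_AREA)
E
python3 - <<'E'
from h import *
ms={}
for c in("top","side"):
    d=r.silhouettes(c,"stone"); print([(round(x["confidence"],2),x["pixels"].sum()) for x in d])
    m=d[0]["pixels"].astype(np.uint8); h=cv2.convexHull(np.argwhere(m)[:,::-1].astype(np.int32))
    f=np.zeros(m.shape,np.uint8);cv2.fillConvexPoly(f,h,1);ms[c]=f;print(f.sum(),cv2.boundingRect(h))
    d=r.silhouettes(c,"crank_grip");print("grip",[(round(x["confidence"],2),x["pixels"].sum(),cv2.boundingRect(x["pixels"].astype(np.uint8))) for x in d])
    d=r.silhouettes(c,"washer_fin");print("fin",[(round(x["confidence"],2),x["pixels"].sum(),cv2.boundingRect(x["pixels"].astype(np.uint8))) for x in d])
def cost(p,cams):
    return sum(np.abs(hullmask(np.r_[disc(c,p,.113,.1),disc(c,p,.088,.1)])-ms[c]).sum() for c in cams)
for cams in(["top"],["side"],["top","side"]):
    o=minimize(cost,[.525,-.235],args=(cams,),method="Nelder-Mead",options=dict(initial_simplex=[[.525,-.235],[.535,-.235],[.525,-.225]]));print(cams,o.x,o.fun)
for uv,z in(((391.2,230.3),.188),((404,207.5),.165),((377,171.5),.113)):print(ray("top",uv,z))
print(ray("side",(205+357/4,89+237/4),.188),ray("side",(205+190/4,89+322/4),.113))
E
```

```text
[(0.95, np.int64(7044))]
7526 (348, 162, 99, 96)
grip [(0.39, np.int64(376), (383, 195, 31, 30))]
fin [(0.74, np.int64(379), (383, 196, 31, 30)), (0.65, np.int64(581), (331, 294, 38, 30)), (0.63, np.int64(606), (390, 298, 39, 29))]
[(0.7, np.int64(2148))]
2324 (246, 147, 68, 42)
grip [(0.63, np.int64(6513), (199, 259, 115, 86)), (0.44, np.int64(58), (292, 147, 5, 12))]
fin [(0.65, np.int64(235), (337, 205, 22, 18)), (0.57, np.int64(141), (271, 159, 26, 11)), (0.55, np.int64(165), (339, 181, 19, 14))]
['top'] [ 0.52730285 -0.24184802] 90.3125
['side'] [ 0.52797543 -0.2415591 ] 81.625
['top', 'side'] [ 0.52731359 -0.2420208 ] 176.75
[ 0.48121129 -0.21045041  0.188     ]
[ 0.52632279 -0.24187911  0.165     ]
[ 0.60651392 -0.20183292  0.113     ]
[ 0.48242491 -0.20251928  0.188     ] [ 0.60419    -0.19796276  0.113     ]
```

```bash
cat >> h.py <<'E'
import json
def ty(s=None):  # measured tcp pos, yaw of tool y (deg)
    s=s or r.get_state(); M=R.from_quat(s["eef_rot"]).as_matrix(); return np.array(s["tool_pos"]),np.degrees(np.arctan2(M[1,1],M[0,1])),M
def plan(p,yaw,wps):
    """wps: (x,y,z,yaw,n); vertical tool; prints rounded rows, returns end"""
    T=[];D=[];p=np.array(p,float)
    for x,y,z,w,n in wps:
        p0=p.copy();y0=yaw
        for i in range(1,n+1):
            t=p0+(np.array([x,y,z])-p0)*i/n; a=np.radians(yaw)
            Y=np.array([np.cos(a),np.sin(a),0]);Z=np.array([0,0,-1.]);X=np.cross(Y,Z)
            B=np.c_[X,Y,Z]; d=np.round(B.T@(t-p),4); p=p+B@d
            dr=round(-((y0+(w-y0)*i/n)-yaw),1); yaw-=dr
            T.append((d+0).tolist());D.append([0,0,dr])
    print(json.dumps({"translation":T,"delta_rot":D}),len(T),np.round(p,4),round(yaw,1)); return p,yaw
E
python3 - <<'E'
from h import *
p,y,M=ty();print(p,y,M[:,2])
plan(p,y,[(.42,.30,.30,70,7),(.50,-.05,.30,62,7),(.4819,-.211,.30,55.6,4)])
E
```

```text
[0.16293582 0.60339411 0.30271929] 74.89056291432227 [ 3.34880255e-05  1.10027507e-05 -9.99999999e-01]
{"translation": [[-0.0468, -0.0323, 0.0004], [-0.0471, -0.0317, 0.0004], [-0.0475, -0.0311, 0.0004], [-0.0479, -0.0305, 0.0004], [-0.0483, -0.03, 0.0003], [-0.0486, -0.0293, 0.0004], [-0.049, -0.0288, 0.0004], [-0.0279, -0.0431, 0.0], [-0.0286, -0.0425, 0.0], [-0.0296, -0.0419, 0.0], [-0.0303, -0.0414, 0.0], [-0.0312, -0.0407, 0.0], [-0.032, -0.04, 0.0], [-0.0328, -0.0395, 0.0], [-0.0149, -0.0377, 0.0], [-0.016, -0.0372, 0.0], [-0.0169, -0.0368, 0.0], [-0.018, -0.0363, 0.0]], "delta_rot": [[0, 0, 0.7], [0, 0, 0.7], [0, 0, 0.7], [0, 0, 0.7], [0, 0, 0.7], [0, 0, 0.7], [0, 0, 0.7], [0, 0, 1.1], [0, 0, 1.2], [0, 0, 1.1], [0, 0, 1.2], [0, 0, 1.1], [0, 0, 1.1], [0, 0, 1.2], [0, 0, 1.6], [0, 0, 1.6], [0, 0, 1.6], [0, 0, 1.6]]} 18 [ 0.4818 -0.211   0.3   ] 55.6
```

Request:
play_rows(translation=[[-0.047,-0.032,0],[-0.047,-0.032,0],[-0.0475,-0.031,0],[-0.048,-0.0305,0],[-0.048,-0.03,0],[-0.0485,-0.029,0],[-0.049,-0.029,0],[-0.028,-0.043,0],[-0.0285,-0.0425,0],[-0.0295,-0.042,0],[-0.03,-0.0415,0],[-0.031,-0.0405,0],[-0.032,-0.04,0],[-0.033,-0.0395,0],[-0.015,-0.0375,0],[-0.016,-0.037,0],[-0.017,-0.037,0],[-0.018,-0.036,0],[0,0,0],[0,0,0]], delta_rot=[[0,0,0.7],[0,0,0.7],[0,0,0.7],[0,0,0.7],[0,0,0.7],[0,0,0.7],[0,0,0.7],[0,0,1.1],[0,0,1.2],[0,0,1.1],[0,0,1.2],[0,0,1.1],[0,0,1.1],[0,0,1.2],[0,0,1.6],[0,0,1.6],[0,0,1.6],[0,0,1.6],[0,0,0],[0,0,0]], grip=[1,1,1,1,1,1,1,1,1,1,1,1,1,1,1,1,1,1,1,1], squeeze=8)

```text
clock: 4.2
tool_pos: [0.482, -0.2095, 0.3027]
eef_rot: [0.296, 0.955, 0.0, 0.0]
contact_force: [0.5, 0.0, -0.3]
opening: 1.0
finger_force: 0.0
```

Request:
play_rows(translation=[[-0.001,-0.001,0.02],[0,0,0.025],[0,0,0.025],[0,0,0.0077],[0,0,0],[0,0,0],[0,0,0],[0,0,0],[0,0,0]], delta_rot=[[0,0,0],[0,0,0],[0,0,0],[0,0,0],[0,0,0],[0,0,0],[0,0,0],[0,0,0],[0,0,0]], grip=[1,1,1,1,-0.4,-0.6,-0.7,-0.8,-0.8], squeeze=8)

```text
clock: 5.32
tool_pos: [0.4821, -0.2117, 0.2252]
eef_rot: [0.296, 0.955, 0.0, 0.0]
contact_force: [-0.1, -0.8, -0.1]
opening: 0.458
finger_force: 0.0
```

```bash
python3 - <<'E'
from h import *
s=r.get_state();print({k:np.round(v,3) for k,v in s.items()})
c=(.5273,-.242)
p=s["tool_pos"];print(np.hypot(p[0]-c[0],p[1]-c[1]),np.degrees(np.arctan2(p[1]-c[1],p[0]-c[0])))
E
```

```text
{'clock': np.float64(5.325), 'q': array([ 0.432,  0.678, -0.172,  1.938,  0.21 ,  0.541,  1.087]), 'qd': array([-0.001,  0.003,  0.001,  0.001,  0.001, -0.003, -0.001]), 'joint_torque': array([-1.0000e-02, -4.6872e+01, -7.8300e-01, -9.9460e+00, -6.0000e-03,
        7.4000e-02, -0.0000e+00]), 'tool_pos': array([ 0.482, -0.212,  0.225]), 'eef_rot': array([0.296, 0.955, 0.   , 0.   ]), 'contact_force': array([-0.142, -0.78 , -0.149]), 'moment': array([-0.015,  0.022, -0.005]), 'finger_force': np.float64(0.0), 'opening': np.float64(0.458)}
0.05445926432607946 146.16561660997752
```

Fingers still closing (opening 0.46); wait for them.

Request:
play_rows(translation=[[0,0,0],[0,0,0],[0,0,0],[0,0,0],[0,0,0],[0,0,0],[0,0,0]], delta_rot=[[0,0,0],[0,0,0],[0,0,0],[0,0,0],[0,0,0],[0,0,0],[0,0,0]], grip=[-1,-1,-1,-1,-1,-1,-1], squeeze=8)

```text
clock: 6.2
tool_pos: [0.4823, -0.2113, 0.225]
eef_rot: [0.296, 0.955, 0.0, 0.0]
contact_force: [2.1, 2.3, 0.3]
opening: 0.176
finger_force: 8.0
```

```bash
cat >> h.py <<'E'
def arc(p,yaw,a0,a1,n,rad=.055,z0=.225,aref=146,c=(.5273,-.242)):
    return plan(p,yaw,[(c[0]+rad*np.cos(np.radians(a)),c[1]+rad*np.sin(np.radians(a)),z0+.00125*np.radians(aref-a),yaw,1) for a in np.linspace(a0,a1,n+1)[1:]])
E
python3 - <<'E'
from h import *
p,y=arc([.4820,-.2115,.225],55.6,146,111.6,6)
arc(p,y,111.6,31.4,14)
E
```

```text
{"translation": [[0.0002, 0.0055, -0.0001], [-0.0008, 0.0055, -0.0002], [-0.0014, 0.0053, -0.0001], [-0.0018, 0.0052, -0.0001], [-0.0024, 0.005, -0.0001], [-0.0028, 0.0047, -0.0002]], "delta_rot": [[0, 0, -0.0], [0, 0, -0.0], [0, 0, -0.0], [0, 0, -0.0], [0, 0, -0.0], [0, 0, -0.0]]} 6 [ 0.5071 -0.1908  0.2258] 55.6
{"translation": [[-0.0033, 0.0044, -0.0001], [-0.0037, 0.004, -0.0001], [-0.0041, 0.0037, -0.0001], [-0.0045, 0.0032, -0.0002], [-0.0047, 0.0028, -0.0001], [-0.005, 0.0023, -0.0001], [-0.0052, 0.0017, -0.0001], [-0.0054, 0.0013, -0.0002], [-0.0054, 0.0007, -0.0001], [-0.0055, 0.0001, -0.0001], [-0.0055, -0.0004, -0.0001], [-0.0054, -0.0009, -0.0002], [-0.0053, -0.0015, -0.0001], [-0.0052, -0.002, -0.0001]], "delta_rot": [[0, 0, -0.0], [0, 0, -0.0], [0, 0, -0.0], [0, 0, -0.0], [0, 0, -0.0], [0, 0, -0.0], [0, 0, -0.0], [0, 0, -0.0], [0, 0, -0.0], [0, 0, -0.0], [0, 0, -0.0], [0, 0, -0.0], [0, 0, -0.0], [0, 0, -0.0]]} 14 [ 0.5743 -0.2134  0.2275] 55.6
```

Request:
play_rows(translation=[[0.0002,0.0055,-0.0001],[-0.0008,0.0055,-0.0002],[-0.0014,0.0053,-0.0001],[-0.0018,0.0052,-0.0001],[-0.0024,0.005,-0.0001],[-0.0028,0.0047,-0.0002]], delta_rot=[[0,0,0],[0,0,0],[0,0,0],[0,0,0],[0,0,0],[0,0,0]], grip=[-1,-1,-1,-1,-1,-1], squeeze=8)

```text
clock: 6.95
tool_pos: [0.5071, -0.1907, 0.2257]
eef_rot: [0.296, 0.955, -0.0, -0.0]
contact_force: [-1.2, -3.2, -1.1]
opening: 0.178
finger_force: 8.0
```

Request:
play_rows(translation=[[-0.0033,0.0044,-0.0001],[-0.0037,0.004,-0.0001],[-0.0041,0.0037,-0.0001],[-0.0045,0.0032,-0.0002],[-0.0047,0.0028,-0.0001],[-0.005,0.0023,-0.0001],[-0.0052,0.0017,-0.0001],[-0.0054,0.0013,-0.0002],[-0.0054,0.0007,-0.0001],[-0.0055,0.0001,-0.0001],[-0.0055,-0.0004,-0.0001],[-0.0054,-0.0009,-0.0002],[-0.0053,-0.0015,-0.0001],[-0.0052,-0.002,-0.0001]], delta_rot=[[0,0,0],[0,0,0],[0,0,0],[0,0,0],[0,0,0],[0,0,0],[0,0,0],[0,0,0],[0,0,0],[0,0,0],[0,0,0],[0,0,0],[0,0,0],[0,0,0]], grip=[-1,-1,-1,-1,-1,-1,-1,-1,-1,-1,-1,-1,-1,-1], squeeze=8)

```text
clock: 8.7
tool_pos: [0.575, -0.2134, 0.2276]
eef_rot: [0.296, 0.955, 0.0, 0.0]
contact_force: [-0.5, 3.0, -0.1]
opening: 0.177
finger_force: 8.0
```

```bash
cat >> h.py <<'E'
def show(c=(.5273,-.242)):
    s=r.get_state();p=np.array(s["tool_pos"]);d=p[:2]-c;a=np.arctan2(d[1],d[0]);f=np.array(s["contact_force"])
    print("clock",round(s["clock"],2),"pos",np.round(p,4),"r",round(np.hypot(*d)*1e3,1),"ang",round(np.degrees(a),1),"Ftan",round(f[0]*np.sin(a)-f[1]*np.cos(a),2),"Frad",round(f[0]*np.cos(a)+f[1]*np.sin(a),2),"F",np.round(f,1),"Mz",np.round(s["moment"],2))
E
python3 - <<'E'
from h import *
show()
cv2.imwrite("pics/t1.png",r.snapshot("top"));b=r.snapshot("side")
x,y=205,89
cv2.imwrite("pics/s1.png",cv2.resize(b[y:y+150,x:x+150],(600,600),interpolation=cv2.INTER_CUBIC))
p,y=arc([.5743,-.2134,.2275],55.6,31.4,2.7,10)
E
```

```text
clock 8.7 pos [ 0.575  -0.2134  0.2276] r 55.7 ang 30.9 Ftan -2.79 Frad 1.11 F [-0.5  3.  -0.1] Mz [0.63 0.17 0.06]
{"translation": [[-0.0024, -0.0012, -0.0001], [-0.0024, -0.0013, 0.0], [-0.0024, -0.0014, -0.0001], [-0.0023, -0.0016, -0.0001], [-0.0022, -0.0016, 0.0], [-0.0021, -0.0018, -0.0001], [-0.002, -0.0019, 0.0], [-0.0019, -0.002, -0.0001], [-0.0018, -0.002, -0.0001], [-0.0017, -0.0022, 0.0]], "delta_rot": [[0, 0, -0.0], [0, 0, -0.0], [0, 0, -0.0], [0, 0, -0.0], [0, 0, -0.0], [0, 0, -0.0], [0, 0, -0.0], [0, 0, -0.0], [0, 0, -0.0], [0, 0, -0.0]]} 10 [ 0.5822 -0.2394  0.2281] 55.6
```

View pics/s1.png

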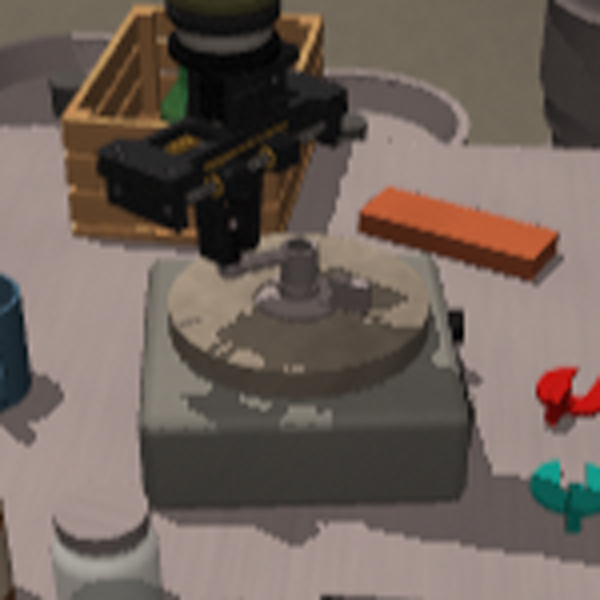

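```bash
python3 - <<'E'
from h import *
c=(.5273,-.242);w=[];yaw=55.6
for i in range(1,13):
    a=31.4-min(i,10)*2.87; yaw+=10.1
    w.append((c[0]+.055*np.cos(np.radians(a)),c[1]+.055*np.sin(np.radians(a)),.225+.00125*np.radians(146-a),yaw,1))
plan([.5743,-.2134,.2275],55.6,w); print(r.get_state()["q"])
E
```

```text
{"translation": [[-0.0024, -0.0012, -0.0001], [-0.0022, -0.0017, 0.0], [-0.0017, -0.0021, -0.0001], [-0.0012, -0.0025, -0.0001], [-0.0005, -0.0027, 0.0], [0.0, -0.0028, -0.0001], [0.0006, -0.0027, 0.0], [0.0012, -0.0024, -0.0001], [0.0018, -0.0021, -0.0001], [0.0022, -0.0017, 0.0], [0.0, 0.0, 0.0], [0.0, 0.0, 0.0]], "delta_rot": [[0, 0, -10.1], [0, 0, -10.1], [0, 0, -10.1], [0, 0, -10.1], [0, 0, -10.1], [0, 0, -10.1], [0, 0, -10.1], [0, 0, -10.1], [0, 0, -10.1], [0, 0, -10.1], [0, 0, -10.1], [0, 0, -10.1]]} 12 [ 0.5822 -0.2394  0.2281] 176.8
[ 0.37990623  0.76665244 -0.17595874  1.67320834  0.18575296  0.7158713
  1.08158062]
```

Request:
play_rows(translation=[[-0.0024,-0.0012,-0.0001],[-0.0022,-0.0017,0.0],[-0.0017,-0.0021,-0.0001],[-0.0012,-0.0025,-0.0001],[-0.0005,-0.0027,0.0],[0.0,-0.0028,-0.0001],[0.0006,-0.0027,0.0],[0.0012,-0.0024,-0.0001],[0.0018,-0.0021,-0.0001],[0.0022,-0.0017,0.0],[0.0,0.0,0.0],[0.0,0.0,0.0]], delta_rot=[[0,0,-10.1],[0,0,-10.1],[0,0,-10.1],[0,0,-10.1],[0,0,-10.1],[0,0,-10.1],[0,0,-10.1],[0,0,-10.1],[0,0,-10.1],[0,0,-10.1],[0,0,-10.1],[0,0,-10.1]], grip=[-1,-1,-1,-1,-1,-1,-1,-1,-1,-1,-1,-1], squeeze=7)

```text
clock: 10.3
tool_pos: [0.5826, -0.2414, 0.228]
eef_rot: [-0.685, 0.729, -0.002, -0.003]
contact_force: [-6.2, 3.5, -10.5]
opening: 0.176
finger_force: 7.0
```

```bash
python3 - <<'E'
from h import *
show();print(ty()[:2],r.get_state()["q"][6])
c=(.5273,-.242);w=[];yaw=176.8
for i in range(1,41):
    a=2.7-i*2.87; yaw-=2.9
    w.append((c[0]+.055*np.cos(np.radians(a)),c[1]+.055*np.sin(np.radians(a)),.225+.00125*np.radians(146-a),yaw,1))
plan([.5822,-.2394,.2281],176.8,w)
E
```

```text
clock 10.3 pos [ 0.5826 -0.2414  0.228 ] r 55.3 ang 0.6 Ftan -3.58 Frad -6.15 F [ -6.2   3.5 -10.5] Mz [0.75 1.38 0.02]
(array([ 0.5826123 , -0.24137509,  0.22804061]), np.float64(176.47452476167442)) 2.6491816879340573
{"translation": [[0.0028, -0.0003, -0.0001], [0.0027, -0.0002, -0.0001], [0.0027, -0.0002, 0.0], [0.0028, -0.0002, -0.0001], [0.0027, -0.0002, 0.0], [0.0028, -0.0002, -0.0001], [0.0027, -0.0003, -0.0001], [0.0028, -0.0002, 0.0], [0.0027, -0.0002, -0.0001], [0.0028, -0.0003, -0.0001], [0.0027, -0.0002, 0.0], [0.0028, -0.0002, -0.0001], [0.0027, -0.0002, 0.0], [0.0027, -0.0003, -0.0001], [0.0028, -0.0002, -0.0001], [0.0027, -0.0002, 0.0], [0.0028, -0.0003, -0.0001], [0.0027, -0.0002, -0.0001], [0.0028, -0.0003, 0.0], [0.0027, -0.0002, -0.0001], [0.0028, -0.0002, 0.0], [0.0027, -0.0003, -0.0001], [0.0027, -0.0002, -0.0001], [0.0028, -0.0003, 0.0], [0.0027, -0.0002, -0.0001], [0.0028, -0.0003, -0.0001], [0.0027, -0.0002, 0.0], [0.0028, -0.0003, -0.0001], [0.0027, -0.0002, 0.0], [0.0027, -0.0003, -0.0001], [0.0028, -0.0003, -0.0001], [0.0027, -0.0002, 0.0], [0.0028, -0.0003, -0.0001], [0.0027, -0.0002, -0.0001], [0.0028, -0.0003, 0.0], [0.0027, -0.0003, -0.0001], [0.0027, -0.0002, 0.0], [0.0028, -0.0003, -0.0001], [0.0027, -0.0003, -0.0001], [0.0028, -0.0002, 0.0]], "delta_rot": [[0, 0, 2.9], [0, 0, 2.9], [0, 0, 2.9], [0, 0, 2.9], [0, 0, 2.9], [0, 0, 2.9], [0, 0, 2.9], [0, 0, 2.9], [0, 0, 2.9], [0, 0, 2.9], [0, 0, 2.9], [0, 0, 2.9], [0, 0, 2.9], [0, 0, 2.9], [0, 0, 2.9], [0, 0, 2.9], [0, 0, 2.9], [0, 0, 2.9], [0, 0, 2.9], [0, 0, 2.9], [0, 0, 2.9], [0, 0, 2.9], [0, 0, 2.9], [0, 0, 2.9], [0, 0, 2.9], [0, 0, 2.9], [0, 0, 2.9], [0, 0, 2.9], [0, 0, 2.9], [0, 0, 2.9], [0, 0, 2.9], [0, 0, 2.9], [0, 0, 2.9], [0, 0, 2.9], [0, 0, 2.9], [0, 0, 2.9], [0, 0, 2.9], [0, 0, 2.9], [0, 0, 2.9], [0, 0, 2.9]]} 40 [ 0.5066 -0.2929  0.2306] 60.8
```

Request:
play_rows(translation=[[0.0005,0,0],[0,0,0]], delta_rot=[[0,0,2.9],[0,0,0]], grip=[-1,-1], squeeze=7)

```text
clock: 10.55
tool_pos: [0.5825, -0.2409, 0.2276]
eef_rot: [-0.665, 0.747, 0.0, 0.0]
contact_force: [1.6, -0.7, 1.2]
opening: 0.178
finger_force: 7.0
```

```bash
cat >> h.py <<'E'
def tilt():
    M=ty()[2]; z=M[:,2]; v=np.cross(z,[0,0,-1]); return np.round(np.degrees(M.T@v),2)
E
python3 - <<'E'
from h import *
show();print(ty()[:2],r.get_state()["q"],tilt())
E
```

```text
clock 10.55 pos [ 0.5825 -0.2409  0.2276] r 55.2 ang 1.2 Ftan 0.7 Frad 1.55 F [ 1.6 -0.7  1.2] Mz [-0.04 -0.27 -0.01]
(array([ 0.5825059 , -0.2408739 ,  0.22758754]), np.float64(173.34226238492238)) [ 0.80378433  0.95932206 -0.97917792  1.59606851  0.87942921  1.08019923
  2.60469142] [-0.    0.01 -0.  ]
```

Request:
play_rows(translation=[[0.0027,-0.0003,-0.0001],[0.0027,-0.0003,0],[0.0027,-0.0003,-0.0001]], delta_rot=[[0,0,2.9],[0,0,2.9],[0,0,2.9]], grip=[-1,-1,-1], squeeze=7)

```text
clock: 10.92
tool_pos: [0.5821, -0.2469, 0.2279]
eef_rot: [-0.607, 0.795, 0.001, 0.0]
contact_force: [0.9, 2.2, -0.1]
opening: 0.177
finger_force: 7.0
```

Request:
play_rows(translation=[[0.0027,-0.0003,-0.0001],[0.0027,-0.0003,0],[0,0,0]], delta_rot=[[0,0,2.9],[0,0,2.9],[0,0,0]], grip=[-1,-1,-1], squeeze=7)

```text
clock: 11.3
tool_pos: [0.5811, -0.2527, 0.2281]
eef_rot: [-0.567, 0.824, 0.0, -0.0]
contact_force: [2.7, 2.1, -1.4]
opening: 0.18
finger_force: 7.0
```

```bash
python3 - <<'E'
from h import *
show();print(ty()[:2],r.get_state()["q"][6],tilt())
E
```

```text
clock 11.3 pos [ 0.5811 -0.2527  0.2281] r 54.9 ang -11.2 Ftan -2.6 Frad 2.21 F [ 2.7  2.1 -1.4] Mz [ 0.42 -0.42 -0.03]
(array([ 0.58114387, -0.25270477,  0.22808152]), np.float64(159.0275205334729)) 2.40825491642263 [ 0.03 -0.    0.  ]
```

Request:
play_rows(translation=[[0.0027,-0.0004,-0.0001],[0.0027,-0.0004,0]], delta_rot=[[0,0,2.9],[0,0,2.9]], grip=[-1,-1], squeeze=7)

```text
clock: 11.55
tool_pos: [0.5799, -0.2577, 0.2281]
eef_rot: [-0.524, 0.852, 0.0, 0.0]
contact_force: [1.8, 1.4, -0.2]
opening: 0.178
finger_force: 7.0
```

Request:
play_rows(translation=[[0.0027,-0.0004,-0.0001],[0.0027,-0.0004,0]], delta_rot=[[0,0,2.9],[0,0,2.9]], grip=[-1,-1], squeeze=7)

```text
clock: 11.8
tool_pos: [0.578, -0.263, 0.2283]
eef_rot: [-0.48, 0.877, 0.0, -0.0]
contact_force: [2.6, 2.0, -0.7]
opening: 0.177
finger_force: 7.0
```

Request:
play_rows(translation=[[0.0027,-0.0004,-0.0001],[0.0027,-0.0004,0]], delta_rot=[[0,0,2.9],[0,0,2.9]], grip=[-1,-1], squeeze=7)

```text
clock: 12.05
tool_pos: [0.5756, -0.268, 0.2284]
eef_rot: [-0.435, 0.9, 0.0, -0.0]
contact_force: [2.0, 2.2, -0.5]
opening: 0.177
finger_force: 7.0
```

Request:
play_rows(translation=[[0.0027,-0.0004,-0.0001],[0.0027,-0.0004,0]], delta_rot=[[0,0,2.9],[0,0,2.9]], grip=[-1,-1], squeeze=7)

```text
clock: 12.3
tool_pos: [0.5727, -0.2727, 0.2285]
eef_rot: [-0.389, 0.921, 0.0, -0.0]
contact_force: [2.0, 1.2, -0.5]
opening: 0.174
finger_force: 7.0
```

Request:
play_rows(translation=[[0.0027,-0.0004,-0.0001],[0.0027,-0.0004,0]], delta_rot=[[0,0,2.9],[0,0,2.9]], grip=[-1,-1], squeeze=7)

```text
clock: 12.55
tool_pos: [0.5693, -0.2771, 0.2285]
eef_rot: [-0.342, 0.94, 0.0, -0.0]
contact_force: [2.4, 1.8, -0.2]
opening: 0.177
finger_force: 7.0
```

Request:
play_rows(translation=[[0.0027,-0.0004,-0.0001],[0.0027,-0.0004,0]], delta_rot=[[0,0,2.9],[0,0,2.9]], grip=[-1,-1], squeeze=7)

```text
clock: 12.8
tool_pos: [0.5656, -0.2811, 0.2287]
eef_rot: [-0.294, 0.956, 0.0, -0.0]
contact_force: [2.0, 2.0, 0.1]
opening: 0.175
finger_force: 7.0
```

Request:
play_rows(translation=[[0.0027,-0.0004,-0.0001],[0.0027,-0.0004,0]], delta_rot=[[0,0,2.9],[0,0,2.9]], grip=[-1,-1], squeeze=7)

```text
clock: 13.05
tool_pos: [0.5614, -0.2847, 0.2288]
eef_rot: [-0.245, 0.97, 0.0, -0.0]
contact_force: [2.8, 2.1, -0.8]
opening: 0.175
finger_force: 7.0
```

Request:
play_rows(translation=[[0.0027,-0.0004,-0.0001],[0.0027,-0.0004,0]], delta_rot=[[0,0,2.9],[0,0,2.9]], grip=[-1,-1], squeeze=7)

```text
clock: 13.3
tool_pos: [0.557, -0.2878, 0.2289]
eef_rot: [-0.196, 0.981, 0.0, -0.0]
contact_force: [1.3, 0.9, -1.0]
opening: 0.181
finger_force: 7.0
```

Request:
play_rows(translation=[[0.0027,-0.0004,-0.0001],[0.0027,-0.0004,0]], delta_rot=[[0,0,2.9],[0,0,2.9]], grip=[-1,-1], squeeze=7)

```text
clock: 13.55
tool_pos: [0.5522, -0.2905, 0.229]
eef_rot: [-0.146, 0.989, 0.0, -0.0]
contact_force: [2.8, 1.6, -1.3]
opening: 0.176
finger_force: 7.0
```

Request:
play_rows(translation=[[0.0027,-0.0004,-0.0001],[0.0027,-0.0004,0]], delta_rot=[[0,0,2.9],[0,0,2.9]], grip=[-1,-1], squeeze=7)

```text
clock: 13.8
tool_pos: [0.5473, -0.2927, 0.2291]
eef_rot: [-0.096, 0.995, 0.0, -0.0]
contact_force: [2.2, 1.3, -1.5]
opening: 0.173
finger_force: 7.0
```

Request:
play_rows(translation=[[0.0027,-0.0004,-0.0001],[0.0027,-0.0004,0]], delta_rot=[[0,0,2.9],[0,0,2.9]], grip=[-1,-1], squeeze=7)

```text
clock: 14.05
tool_pos: [0.5421, -0.2944, 0.2292]
eef_rot: [-0.045, 0.999, 0.0, -0.0]
contact_force: [3.0, 2.3, -0.7]
opening: 0.177
finger_force: 7.0
```

Request:
play_rows(translation=[[0.0027,-0.0004,-0.0001],[0.0027,-0.0004,0]], delta_rot=[[0,0,2.9],[0,0,2.9]], grip=[-1,-1], squeeze=7)

```text
clock: 14.3
tool_pos: [0.5368, -0.2956, 0.2293]
eef_rot: [0.006, 1.0, 0.0, -0.0]
contact_force: [1.9, 1.4, -0.7]
opening: 0.175
finger_force: 7.0
```

Request:
play_rows(translation=[[0.0027,-0.0004,-0.0001],[0.0027,-0.0004,0]], delta_rot=[[0,0,2.9],[0,0,2.9]], grip=[-1,-1], squeeze=7)

```text
clock: 14.55
tool_pos: [0.5315, -0.2962, 0.2295]
eef_rot: [0.056, 0.998, 0.0, -0.0]
contact_force: [3.3, 1.3, -1.1]
opening: 0.177
finger_force: 7.0
```

Request:
play_rows(translation=[[0.0027,-0.0004,-0.0001],[0.0027,-0.0004,0]], delta_rot=[[0,0,2.9],[0,0,2.9]], grip=[-1,-1], squeeze=7)

```text
clock: 14.8
tool_pos: [0.5266, -0.2962, 0.2297]
eef_rot: [0.107, 0.994, 0.0, 0.001]
contact_force: [5.6, 0.8, -2.1]
opening: 0.175
finger_force: 7.0
```

Request:
play_rows(translation=[[0.0015,-0.0002,0],[0,0,0]], delta_rot=[[0,0,1.5],[0,0,0]], grip=[-1,-1], squeeze=7)

```text
clock: 15.05
tool_pos: [0.5262, -0.296, 0.2299]
eef_rot: [0.119, 0.993, 0.0, 0.002]
contact_force: [6.8, 1.2, -2.8]
opening: 0.177
finger_force: 7.0
```

Request:
play_rows(translation=[[0.001,0,0],[0,0,0]], delta_rot=[[0,0,0],[0,0,0]], grip=[-1,-1], squeeze=7)

```text
clock: 15.3
tool_pos: [0.5259, -0.2959, 0.23]
eef_rot: [0.119, 0.993, 0.0, 0.003]
contact_force: [8.1, 0.2, -4.7]
opening: 0.175
finger_force: 7.0
```

Request:
play_rows(translation=[[-0.0026,0,0],[0,0,0],[0,0,0],[0,0,0],[0,0,-0.02],[0,0,-0.03],[0,0,-0.03]], delta_rot=[[0,0,0],[0,0,0],[0,0,0],[0,0,0],[0,0,0],[0,0,0],[0,0,0]], grip=[-1,-0.2,-0.2,-0.2,-0.2,-0.2,-0.2], squeeze=7)

```text
clock: 16.18
tool_pos: [0.5251, -0.2969, 0.31]
eef_rot: [0.12, 0.993, 0.0, -0.002]
contact_force: [0.7, 0.3, -0.1]
opening: 0.404
finger_force: 0.0
```

```bash
python3 - <<'E'
from h import *
show();print(ty()[:2],tilt(),r.get_state()["opening"],r.get_state()["q"][6])
for c,x,y in(("side",240,120),("top",349,160)):
    b=r.snapshot(c)
    cv2.imwrite(f"pics/{c}2.png",cv2.resize(b[y:y+100,x:x+100],(600,600),interpolation=cv2.INTER_CUBIC))
    for t in("washer_fin","washer","stone_mark","thrust_foot","crank_grip"):
        print(c,t,[(np.round(d["point"],3).tolist(),round(d["confidence"],2)) for d in r.look_for(c,t)][:3])
E
```

```text
clock 16.18 pos [ 0.5251 -0.2969  0.31  ] r 54.9 ang -92.3 Ftan -0.66 Frad -0.33 F [ 0.7  0.3 -0.1] Mz [-0.01 -0.06  0.03]
(array([ 0.52506035, -0.29686536,  0.31003335]), np.float64(76.2563073392008)) [-0.   -0.18  0.  ] 0.4042578035758514 1.3228005420278033
side washer_fin [([0.317, -0.157, 0.008], 0.73), ([0.506, -0.221, 0.111], 0.71), ([0.31, -0.28, 0.007], 0.47)]
side washer [([0.317, -0.278, 0.001], 0.66), ([0.51, -0.221, 0.112], 0.54), ([0.315, -0.156, 0.004], 0.51)]
side stone_mark []
side thrust_foot [([0.529, -0.234, 0.16], 0.56), ([0.537, 0.196, 0.005], 0.56)]
side crank_grip [([0.73, 0.022, 0.079], 0.61)]
top washer_fin [([0.313, -0.159, 0.006], 0.9), ([0.313, -0.289, 0.007], 0.79), ([0.535, 0.189, 0.007], 0.64)]
top washer [([0.317, -0.159, -0.001], 0.85), ([0.515, -0.223, 0.117], 0.72), ([0.31, -0.287, 0.008], 0.65)]
top stone_mark [([0.512, -0.224, 0.113], 0.64)]
top thrust_foot []
top crank_grip []
```

View pics/side2.png

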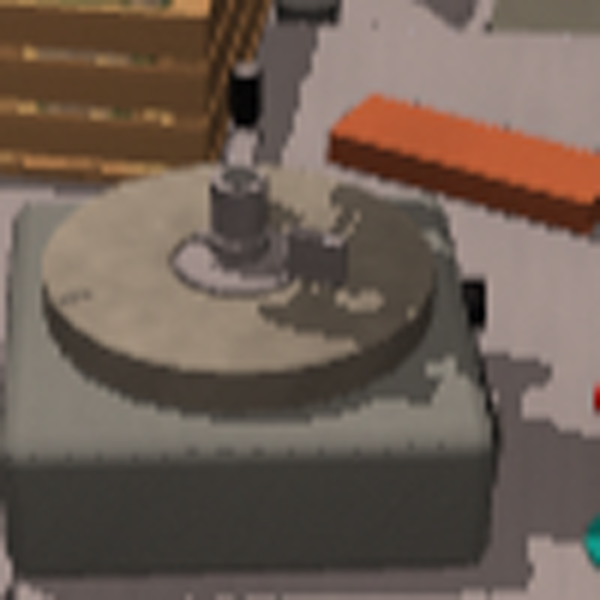

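View pics/top2.png

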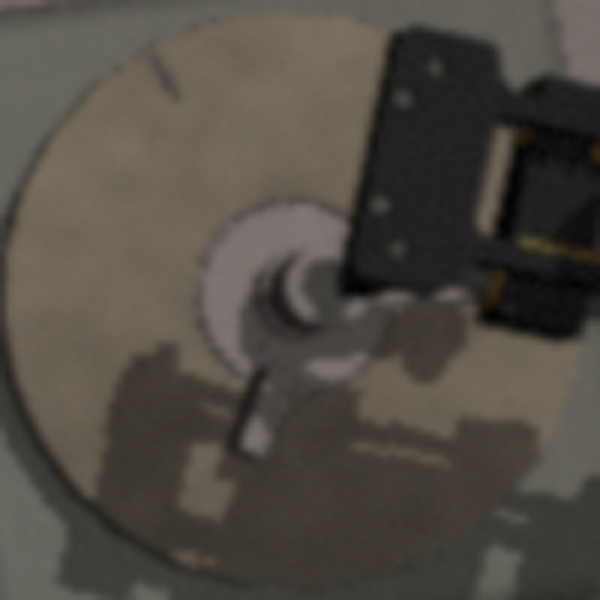

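```bash
cat > ov.py <<'E'
from h import *
def box(ox,oy,phi):
    a=np.radians(phi);P=[]
    for X in(.028,.058):
        for Y in(-.005,.005):
            for z in(.115,.14): P.append([ox+X*np.cos(a)-Y*np.sin(a),oy+X*np.sin(a)+Y*np.cos(a),z])
    return np.array(P)
E=[(i,j) for i in range(8) for j in range(i) if bin(i^j).count("1")==1]
def draw(cam,x0,y0,ox,oy,phi,src,s=6):
    im=cv2.imread(src);uv=((proj(cam,box(ox,oy,phi))-[x0,y0]+.5)*s).astype(int)
    for i,j in E: cv2.line(im,tuple(map(int,uv[i])),tuple(map(int,uv[j])),(0,255,0),1)
    return im
E
python3 - <<'E'
from ov import *
o=np.array([.5273,-.242])
for uv,z in(((392,234.8),.14),):
    p=ray("top",uv,z);d=p[:2]-o;print(p,np.hypot(*d),np.degrees(np.arctan2(d[1],d[0])))
phi=np.degrees(np.arctan2(d[1],d[0]))
a=draw("top",349,160,*o,phi,"pics/top2.png")[250:500,100:450];b=draw("side",240,120,*o,phi,"pics/side2.png")[150:400,150:500]
cv2.imwrite("pics/o1.png",cv2.resize(np.vstack([a,b]),(420,600)))
E
```

```text
[ 0.47406974 -0.22272771  0.14      ] 0.056611677534725846 160.09695395115048
```

View pics/o1.png

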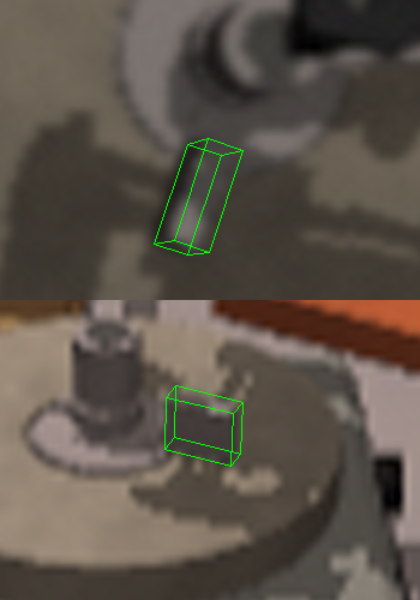

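Request:
play_rows(translation=[[0.035,0.041,0],[0.035,0.041,0],[0.035,0.041,0],[0.035,0.041,0],[0.035,0.041,0],[0,0,0]], delta_rot=[[0,-0.18,0],[0,0,0],[0,0,0],[0,0,0],[0,0,0],[0,0,0]], grip=[-0.2,-0.2,-0.2,-0.2,-0.2,-0.2])

```text
clock: 17.52
tool_pos: [0.4028, -0.0529, 0.3097]
eef_rot: [0.116, 0.993, 0.0, 0.0]
contact_force: [-0.0, -0.2, 0.6]
opening: 0.401
finger_force: 0.0
```

```bash
python3 - <<'E'
from ov import *
o=np.array([.5273,-.242])
print(ty()[:2],tilt())
for c,x,y in(("side",240,120),("top",349,160)):
    b=r.snapshot(c)
    cv2.imwrite(f"pics/{c}3.png",cv2.resize(b[y:y+100,x:x+100],(600,600),interpolation=cv2.INTER_CUBIC))
t=cv2.imread("pics/top3.png")
a=draw("top",349,160,*o,160,"pics/top3.png")[250:500,100:450];b=draw("side",240,120,*o,160,"pics/side3.png")[150:400,150:500]
A=t[250:500,100:450];B=cv2.imread("pics/side3.png")[150:400,150:500]
cv2.imwrite("pics/o2.png",cv2.convertScaleAbs(cv2.resize(np.vstack([np.hstack([A,a]),np.hstack([B,b])]),(798,570)),alpha=1.5))
E
```

```text
(array([ 0.4027925 , -0.05289732,  0.30974335]), np.float64(76.6976406317109)) [0.02 0.03 0.  ]
```

View pics/o2.png

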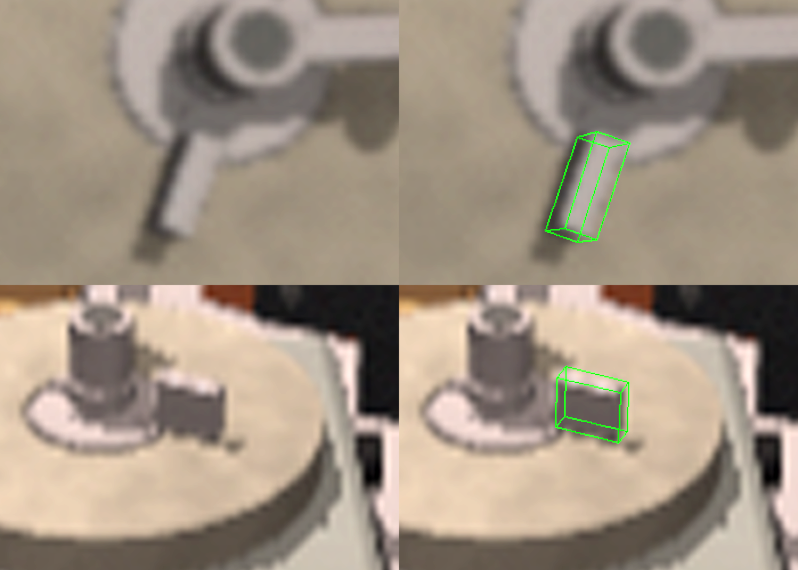

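```bash
cat > fit.py <<'E'
from h import *
def samp(g,cam,o,phi,X,Y,z):
    a=np.radians(phi);X,Y,z=np.broadcast_arrays(X,Y,z);X,Y,z=X.ravel(),Y.ravel(),z.ravel()
    uv=proj(cam,np.c_[o[0]+X*np.cos(a)-Y*np.sin(a),o[1]+X*np.sin(a)+Y*np.cos(a),z]).astype(np.float32)
    return cv2.remap(g,uv[None,:,0],uv[None,:,1],cv2.INTER_LINEAR).ravel()
gt=cv2.cvtColor(r.snapshot("top"),cv2.COLOR_BGR2GRAY).astype(np.float32)
gs=cv2.cvtColor(r.snapshot("side"),cv2.COLOR_BGR2GRAY).astype(np.float32)
E_=1e-9;X=np.linspace(.034,.057,24);W=np.linspace(-.0045,.0045,7);Zs=np.linspace(.116,.139,12)
def score(q):
    o=q[:2];ph=q[2];s=0
    # washer-frame: camera-facing side (-y or +y) chosen: world +y side is washer -y when phi~160
    m=lambda g,c,*a: samp(g,c,o,ph,*a)
    for g,c in((gt,"top"),(gs,"side")):
        top=m(g,c,X[:,None],W[None],.14);sd=m(g,c,X[:,None],-.005,Zs[None])
        out=m(g,c,.0595,W[:,None],.14)
        n=np.r_[m(g,c,X,.0065,.14)]
        s+=top.std()+sd.std()-(top.mean()-sd.mean())
    return s
best=min((minimize(score,[.527+dx,-.241+dy,p],method="Nelder-Mead",options=dict(initial_simplex=[[.527+dx,-.241+dy,p],[.530+dx,-.241+dy,p],[.527+dx,-.238+dy,p],[.527+dx,-.241+dy,p+3]])) for dx in(-.002,.002) for dy in(-.001,.002) for p in(157,160,163)),key=lambda o:o.fun)
print(best.x,best.fun,score([.5273,-.242,160]))
E
python3 fit.py; cat >> ov.py <<'E'
E
python3 - <<'E'
E
```

```text
Traceback (most recent call last):
  File "fit.py", line 19, in <module>
    best=min((minimize(score,[.527+dx,-.241+dy,p],method="Nelder-Mead",options=dict(initial_simplex=[[.527+dx,-.241+dy,p],[.530+dx,-.241+dy,p],[.527+dx,-.238+dy,p],[.527+dx,-.241+dy,p+3]])) for dx in(-.002,.002) for dy in(-.001,.002) for p in(157,160,163)),key=lambda o:o.fun)
  File "fit.py", line 19, in <genexpr>
    best=min((minimize(score,[.527+dx,-.241+dy,p],method="Nelder-Mead",options=dict(initial_simplex=[[.527+dx,-.241+dy,p],[.530+dx,-.241+dy,p],[.527+dx,-.238+dy,p],[.527+dx,-.241+dy,p+3]])) for dx in(-.002,.002) for dy in(-.001,.002) for p in(157,160,163)),key=lambda o:o.fun)
              ~~~~~~~~^^^^^^^^^^^^^^^^^^^^^^^^^^^^^^^^^^^^^^^^^^^^^^^^^^^^^^^^^^^^^^^^^^^^^^^^^^^^^^^^^^^^^^^^^^^^^^^^^^^^^^^^^^^^^^^^^^^^^^^^^^^^^^^^^^^^^^^^^^^^^^^^^^^^^^^^^^^^^^^^^^^^^^^
  File "fit.py", line 14, in score
    top=m(g,c,X[:,None],W[None],.14);sd=m(g,c,X[:,None],-.005,Zs[None])
                                        ~^^^^^^^^^^^^^^^^^^^^^^^^^^^^^^
  File "fit.py", line 12, in <lambda>
    m=lambda g,c,*a: samp(g,c,o,ph,*a)
                     ~~~~^^^^^^^^^^^^^
  File "fit.py", line 4, in samp
    uv=proj(cam,np.c_[o[0]+X*np.cos(a)-Y*np.sin(a),o[1]+X*np.sin(a)+Y*np.cos(a),z]).astype(np.float32)
       ~~~~^^^^^^^^^^^^^^^^^^^^^^^^^^^^^^^^^^^^^^^^^^^^^^^^^^^^^^^^^^^^^^^^^^^^^^^^
  File "h.py", line 5, in proj
    c=r.get_calibration(cam);K=np.array(c["intrinsics"]);M=R.from_quat(c["rotation"]).as_matrix();e=np.array(c["eye"])
ValueError: time passes only in moves, steps and waits
```

```bash
sed -i 's/^from plant import r/from plant import r\nimport functools\n@functools.cache\ndef cal(n): return r.get_calibration(n)/; s/c=r.get_calibration(cam)/c=cal(cam)/' h.py
sed -i 's/^    return s$/    return s+2e6*max(0,np.hypot(q[0]-.5273,q[1]+.242)-.003)**1/' fit.py
python3 fit.py
```

```text
[  0.53012125  -0.24285564 158.28905777] -81.90400695800781 -55.52539
```

```bash
python3 - <<'E'
from h import *
p,y,_=ty();p,y=plan(p,y,[(.4846,-.2250,.29,68.3,5),(.4846,-.2250,.20,68.3,4)])
E
```

```text
{"translation": [[-0.0236, -0.0288, 0.0038], [-0.0243, -0.0281, 0.0038], [-0.0251, -0.0274, 0.0039], [-0.0258, -0.0268, 0.0038], [-0.0265, -0.026, 0.0038], [0.0, 0.0, 0.0225], [0.0, 0.0, 0.0225], [0.0, 0.0, 0.0225], [0.0, 0.0, 0.0225]], "delta_rot": [[0, 0, 1.6], [0, 0, 1.5], [0, 0, 1.6], [0, 0, 1.5], [0, 0, 1.6], [0, 0, 0.0], [0, 0, 0.0], [0, 0, 0.0], [0, 0, 0.0]]} 9 [ 0.4846 -0.225   0.2   ] 68.3
```

Request:
play_rows(translation=[[-0.0236,-0.0288,0.0038],[-0.0243,-0.0281,0.0038],[-0.0251,-0.0274,0.0039],[-0.0258,-0.0268,0.0038],[-0.0265,-0.026,0.0038],[0.0,0.0,0.0225],[0.0,0.0,0.0225],[0.0,0.0,0.0225],[0.0,0.0,0.0225],[0,0,0]], delta_rot=[[0,0,1.6],[0,0,1.5],[0,0,1.6],[0,0,1.5],[0,0,1.6],[0,0,0.0],[0,0,0.0],[0,0,0.0],[0,0,0.0],[0,0,0]], grip=[-0.2,-0.2,-0.2,-0.2,-0.2,-0.2,-0.2,-0.2,-0.2,-0.2])

```text
clock: 19.08
tool_pos: [0.4836, -0.2244, 0.1987]
eef_rot: [0.188, 0.982, 0.0, -0.001]
contact_force: [-0.4, -0.6, 0.9]
opening: 0.399
finger_force: 0.0
```

```bash
python3 - <<'E'
from h import *
print(ty()[:2],tilt(),r.get_state()["contact_force"]);p,y,_=ty();plan(p,y,[(.4846,-.2250,.182,68.3,2)])
E
```

```text
(array([ 0.48357676, -0.224419  ,  0.19871494]), np.float64(68.37147823580037)) [-0.   -0.15  0.  ] [-0.43395768 -0.63739735  0.89950244]
{"translation": [[-0.0006, -0.0001, 0.0084], [-0.0006, -0.0001, 0.0083]], "delta_rot": [[0, 0, 0.0], [0, 0, 0.1]]} 2 [ 0.4846 -0.225   0.182 ] 68.3
```

Request:
play_rows(translation=[[-0.0006,0,0.0084],[-0.0006,0,0.0083],[0,0,0],[0,0,0],[0,0,0],[0,0,0],[0,0,0],[0,0,0],[0,0,0],[0,0,0],[0,0,0]], delta_rot=[[0,-0.1,0],[0,0,0],[0,0,0],[0,0,0],[0,0,0],[0,0,0],[0,0,0],[0,0,0],[0,0,0],[0,0,0],[0,0,0]], grip=[-0.2,-0.2,-0.5,-1,-1,-1,-1,-1,-1,-1,-1], squeeze=8)

```text
clock: 20.45
tool_pos: [0.4858, -0.2242, 0.1838]
eef_rot: [0.187, 0.982, -0.0, 0.001]
contact_force: [-1.0, 0.1, 3.5]
opening: 0.112
finger_force: 8.0
```

```bash
python3 - <<'E'
from h import *
s=r.get_state();M=ty()[2];print(ty()[:2],tilt(),s["contact_force"],M.T@s["contact_force"],M.T@s["moment"],s["opening"],s["finger_force"])
E
```

```text
(array([ 0.48579606, -0.22417094,  0.18375078]), np.float64(68.44963489500056)) [0.02 0.17 0.  ] [-1.00246832  0.14786921  3.52319841] [ 0.97616625 -0.22967709 -3.52619951] [0.11217024 0.05840045 0.03842179] 0.11168043412557183 7.996813905774616
```

Request:
play_rows(translation=[[0,0,0],[0,0,0],[0,0,-0.001],[0,0,-0.001],[0,0,0]], delta_rot=[[0,0,0],[0,0,0],[0,0,0],[0,0,0],[0,0,0]], grip=[-1,-1,-1,-1,-1], squeeze=30)

```text
clock: 21.08
tool_pos: [0.4855, -0.224, 0.1853]
eef_rot: [0.187, 0.982, 0.0, 0.001]
contact_force: [-0.1, 0.0, -0.3]
opening: 0.111
finger_force: 30.0
```

```bash
python3 - <<'E'
from h import *
s=r.get_state();M=ty()[2];print(ty()[:2],tilt(),M.T@s["contact_force"],M.T@s["moment"],s["opening"],s["finger_force"])
E
```

```text
(array([ 0.48553528, -0.22401756,  0.1852985 ]), np.float64(68.45744249704343)) [ 0.03  0.12 -0.  ] [ 0.14158562 -0.04282443  0.28452966] [-0.01195248 -0.0072873  -0.02582661] 0.1107250638760746 29.997799582779408
```

Request:
play_rows(translation=[[0,0,-0.001],[0,0,-0.001],[0,0,-0.001],[0,0,0],[0,0,0]], delta_rot=[[0,0.1,0],[0,0,0],[0,0,0],[0,0,0],[0,0,0]], grip=[-1,-1,-1,-1,-1], squeeze=30)

```text
clock: 21.7
tool_pos: [0.4857, -0.2241, 0.1886]
eef_rot: [0.187, 0.982, 0.0, 0.001]
contact_force: [-0.0, 0.2, -1.5]
opening: 0.113
finger_force: 30.0
```

```bash
python3 - <<'E'
from h import *
s=r.get_state();M=ty()[2];print(ty()[:2],tilt(),M.T@s["contact_force"],M.T@s["moment"],s["opening"],s["finger_force"])
E
```

```text
(array([ 0.48572596, -0.22408577,  0.18860503]), np.float64(68.45959748804152)) [0.02 0.06 0.  ] [0.11264756 0.21537496 1.51102959] [0.03144924 0.04295464 0.02077225] 0.11250799339503782 29.99769796617329
```

Request:
play_rows(translation=[[0.003,0,0.0003],[0.004,0,0],[0.004,0,0],[0,0,0]], delta_rot=[[0,0,0],[0,0,0],[0,0,0],[0,0,0]], grip=[-1,-1,-1,-1], squeeze=30)

```text
clock: 22.2
tool_pos: [0.475, -0.2199, 0.1883]
eef_rot: [0.187, 0.982, 0.0, 0.0]
contact_force: [0.1, -0.1, -0.9]
opening: 0.11
finger_force: 30.0
```

Free-sliding, over the lip. Continue.

Request:
play_rows(translation=[[0.005,0,0],[0.006,0,0],[0.006,0,0],[0,0,0]], delta_rot=[[0,0,0],[0,0,0],[0,0,0],[0,0,0]], grip=[-1,-1,-1,-1], squeeze=30)

```text
clock: 22.7
tool_pos: [0.459, -0.2136, 0.1883]
eef_rot: [0.187, 0.982, 0.0, 0.0]
contact_force: [-0.4, -0.0, -1.1]
opening: 0.112
finger_force: 30.0
```

Request:
play_rows(translation=[[0.006,0,0],[0.007,0,0],[0.008,0,0],[0.008,0,0],[0.008,0,0],[0,0,0]], delta_rot=[[0,0,0],[0,0,0],[0,0,0],[0,0,0],[0,0,0],[0,0,0]], grip=[-1,-1,-1,-1,-1,-1], squeeze=30)

```text
clock: 23.45
tool_pos: [0.4245, -0.2, 0.1882]
eef_rot: [0.187, 0.982, -0.0, 0.0]
contact_force: [-0.2, 0.2, -1.8]
opening: 0.107
finger_force: 30.0
```

```bash
python3 - <<'E'
from h import *
s=r.get_state();M=ty()[2];print(ty()[:2],tilt(),M.T@s["contact_force"],s["opening"],s["q"])
ms=[]
for c in("top","side"):
    r.snapshot(c)
    for t in("tray","spare_ring"):print(c,t,[(np.round(d["point"],3).tolist(),round(d["confidence"],2)) for d in r.look_for(c,t)][:2])
    d=r.silhouettes(c,"tray")
    h=cv2.convexHull(np.argwhere(d[0]["pixels"])[:,::-1].astype(np.float32)); q=cv2.minAreaRect(h);print(d[0]["confidence"],q)
    if c=="top":
        for uv in cv2.boxPoints(q):print(ray(c,uv,.028),ray(c,uv,0.0))
E
```

```text
(array([ 0.42451378, -0.19999556,  0.18824916]), np.float64(68.47885323063349)) [ 0.    0.01 -0.  ] [0.21019475 0.10150321 1.82373527] 0.10667202802953041 [ 0.60100449  0.7203181  -0.41579734  2.12119727  0.68687337  0.43363933
  0.83601882]
top tray [([0.538, 0.191, 0.006], 0.63)]
top spare_ring [([0.47, 0.264, 0.013], 0.63), ([0.554, -0.225, 0.113], 0.3)]
0.92 ((196.82826232910156, 211.23916625976562), (80.92752075195312, 97.6395492553711), 10.56101131439209)
[0.44470477 0.29860729 0.028     ] [0.44465552 0.3066789  0.        ]
[0.66287014 0.26015589 0.028     ] [0.66860385 0.26720825 0.        ]
[0.62626958 0.07829471 0.028     ] [0.63103311 0.08052646 0.        ]
[0.40994829 0.11937629 0.028     ] [0.40897775 0.12269699 0.        ]
side tray [([0.541, 0.197, 0.006], 0.84), ([0.463, -0.198, 0.118], 0.35)]
side spare_ring [([0.469, 0.263, 0.01], 0.61), ([0.53, -0.292, 0.18], 0.57)]
0.85 ((255.9084014892578, 298.341064453125), (102.83126068115234, 73.67123413085938), 15.037816047668457)
```

```bash
python3 - <<'E'
from h import *
p,y,_=ty();p,y=plan(p,y,[(.4245,-.2,.27,y,3),(.527,.187,.27,y,9),(.527,.187,.12,y,5)])
E
```

```text
{"translation": [[0.0003, 0.0, -0.0273], [0.0004, -0.0001, -0.0272], [0.0003, 0.0, -0.0273], [0.0052, 0.0442, 0.0], [0.0052, 0.0442, 0.0], [0.0052, 0.0441, 0.0], [0.0052, 0.0442, 0.0], [0.0052, 0.0442, 0.0], [0.0052, 0.0442, 0.0], [0.0052, 0.0442, 0.0], [0.0052, 0.0441, 0.0], [0.0052, 0.0442, 0.0], [0.0, 0.0, 0.03], [0.0, 0.0, 0.03], [0.0, 0.0, 0.03], [0.0, 0.0, 0.03], [0.0, 0.0, 0.03]], "delta_rot": [[0, 0, -0.0], [0, 0, -0.0], [0, 0, -0.0], [0, 0, -0.0], [0, 0, -0.0], [0, 0, -0.0], [0, 0, -0.0], [0, 0, -0.0], [0, 0, -0.0], [0, 0, -0.0], [0, 0, -0.0], [0, 0, -0.0], [0, 0, -0.0], [0, 0, -0.0], [0, 0, -0.0], [0, 0, -0.0], [0, 0, -0.0]]} 17 [0.527 0.187 0.12 ] 68.5
```

Request:
play_rows(translation=[[0,0,-0.015],[0,0,-0.03],[0,0,-0.037],[0.003,0.025,0],[0.0052,0.045,0.0],[0.0055,0.045,0.0],[0.0055,0.045,0.0],[0.0055,0.045,0.0],[0.0055,0.045,0.0],[0.0055,0.045,0.0],[0.0055,0.045,0.0],[0.005,0.038,0.0],[0.003,0.02,0],[0,0,0],[0.0,0.0,0.02],[0.0,0.0,0.03],[0.0,0.0,0.03],[0.0,0.0,0.03],[0.0,0.0,0.03],[0,0,0]], delta_rot=[[0,0,0],[0,0,0],[0,0,0],[0,0,0],[0,0,0],[0,0,0],[0,0,0],[0,0,0],[0,0,0],[0,0,0],[0,0,0],[0,0,0],[0,0,0],[0,0,0],[0,0,0],[0,0,0],[0,0,0],[0,0,0],[0,0,0],[0,0,0]], grip=[-1,-1,-1,-1,-1,-1,-1,-1,-1,-1,-1,-1,-1,-1,-1,-1,-1,-1,-1,-1], squeeze=30)

```text
clock: 26.35
tool_pos: [0.5245, 0.185, 0.1287]
eef_rot: [0.188, 0.982, -0.002, -0.001]
contact_force: [0.6, -0.2, -1.1]
opening: 0.115
finger_force: 30.0
```

```bash
python3 - <<'E'
from h import *
s=r.get_state();M=ty()[2];print(ty()[:2],tilt(),M.T@s["contact_force"],s["opening"],s["q"])
b=r.snapshot("side");cv2.imwrite("pics/s5.png",cv2.resize(b[200:350,160:340],(720,600),interpolation=cv2.INTER_CUBIC))
E
```

```text
(array([0.52451607, 0.1849637 , 0.12869967]), np.float64(68.34237375305713)) [-0.29 -0.09 -0.  ] [-0.64452503  0.06884679  1.09603743] 0.11473820379599727 [-0.21320749  0.88489271 -0.3585627   1.88936512  0.62601182  0.48627518
  0.17642129]
```

View pics/s5.png

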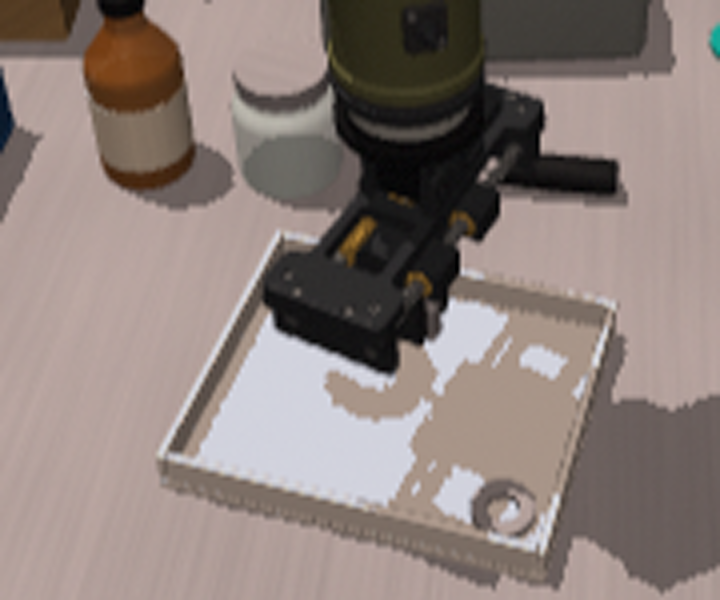

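Request:
play_rows(translation=[[0,0,0.012],[0,0,0.012],[0,0,0.01],[0,0,0.006],[0,0,0.003],[0,0,0.002],[0,0,0]], delta_rot=[[-0.29,-0.09,0],[0,0,0],[0,0,0],[0,0,0],[0,0,0],[0,0,0],[0,0,0]], grip=[-1,-1,-1,-1,-1,-1,-1], squeeze=30)

```text
clock: 27.28
tool_pos: [0.5259, 0.1882, 0.0854]
eef_rot: [0.187, 0.982, 0.002, 0.002]
contact_force: [-0.9, -0.3, -0.9]
opening: 0.11
finger_force: 30.0
```

```bash
python3 - <<'E'
from h import *
s=r.get_state();print(ty()[:2],tilt(),s["contact_force"])
E
```

```text
(array([0.52588512, 0.18820847, 0.08536721]), np.float64(68.45959915117645)) [ 0.31  0.15 -0.  ] [-0.89821695 -0.34497415 -0.90655474]
```

Request:
play_rows(translation=[[0,0,0.001],[0,0,0.001],[0,0,0.001],[0,0,0.001],[0,0,0]], delta_rot=[[0.25,0.1,0],[0,0,0],[0,0,0],[0,0,0],[0,0,0]], grip=[-1,-1,-1,-1,-1], squeeze=30)

```text
clock: 27.9
tool_pos: [0.5258, 0.1882, 0.0813]
eef_rot: [0.187, 0.982, 0.0, 0.0]
contact_force: [0.3, -0.4, -2.0]
opening: 0.11
finger_force: 30.0
```

```bash
python3 - <<'E'
from h import *
s=r.get_state();print(ty()[:2],tilt(),s["contact_force"])
E
```

```text
(array([0.52581126, 0.18816574, 0.08125154]), np.float64(68.45970860839083)) [0.06 0.04 0.  ] [ 0.27296158 -0.41454429 -1.95819385]
```

Request:
play_rows(translation=[[0,0,0.0008],[0,0,0.0008],[0,0,0.0006],[0,0,0]], delta_rot=[[0,0,0],[0,0,0],[0,0,0],[0,0,0]], grip=[-1,-1,-1,-1], squeeze=30)

```text
clock: 28.4
tool_pos: [0.5258, 0.1882, 0.0791]
eef_rot: [0.187, 0.982, 0.0, 0.0]
contact_force: [-0.6, 0.1, -1.9]
opening: 0.114
finger_force: 30.0
```

Request:
play_rows(translation=[[0,0,0.0006],[0,0,0.0006],[0,0,0]], delta_rot=[[0,0,0],[0,0,0],[0,0,0]], grip=[-1,-1,-1], squeeze=30)

```text
clock: 28.78
tool_pos: [0.5258, 0.1883, 0.0788]
eef_rot: [0.187, 0.982, 0.0, 0.001]
contact_force: [-2.5, 0.0, 7.0]
opening: 0.11
finger_force: 30.0
```

Request:
play_rows(translation=[[0,0,-0.0006],[0,0,0],[0,0,0],[0,0,0],[0,0,0],[0,0,0]], delta_rot=[[0,0,0],[0,0,0],[0,0,0],[0,0,0],[0,0,0],[0,0,0]], grip=[-1,-0.7,-0.5,-0.3,-0.3,-0.3], squeeze=5)

```text
clock: 29.52
tool_pos: [0.5259, 0.1882, 0.0785]
eef_rot: [0.187, 0.982, 0.0, 0.0]
contact_force: [0.0, 0.4, -0.3]
opening: 0.348
finger_force: 0.0
```

Request:
play_rows(translation=[[0,0,-0.01],[0,0,-0.025],[0,0,-0.04],[0,0,-0.05],[0,0,-0.05],[0.02,-0.04,-0.02],[0.03,-0.05,0],[0.03,-0.05,0],[0.02,-0.03,0],[0,0,0],[0,0,0]], delta_rot=[[0,0,0],[0,0,0],[0,0,0],[0,0,0],[0,0,0],[0,0,0],[0,0,0],[0,0,0],[0,0,0],[0,0,0],[0,0,0]], grip=[-0.3,-0.3,-0.3,-0.3,-0.3,-0.3,-0.3,-0.3,-0.3,-0.3,-0.3])

```text
clock: 30.9
tool_pos: [0.3713, 0.0673, 0.2739]
eef_rot: [0.187, 0.982, 0.001, 0.002]
contact_force: [0.4, -0.2, -0.6]
opening: 0.347
finger_force: 0.0
```

```bash
python3 - <<'E'
from h import *
s=r.get_state();print(s["clock"],ty()[:2],s["contact_force"],s["opening"])
b=r.snapshot("side");t=r.snapshot("top")
A=cv2.resize(b[150:350,160:360],(400,400),interpolation=cv2.INTER_CUBIC);B=cv2.resize(t[130:280,140:290],(400,400),interpolation=cv2.INTER_CUBIC)
cv2.imwrite("pics/f.png",np.hstack([A,B]))
for c in("top","side"):
  for n in("stone_mark","washer","washer_fin"):print(c,n,[(np.round(d["point"],3).tolist(),round(d["confidence"],2)) for d in r.look_for(c,n)][:4])
E
```

```text
30.9 (array([0.37128579, 0.06730722, 0.27387042]), np.float64(68.46444335246144)) [ 0.40291929 -0.15838767 -0.59520232] 0.346585202558088
top stone_mark [([0.526, -0.236, 0.109], 0.76)]
top washer [([0.563, 0.18, 0.008], 0.85), ([0.32, -0.16, 0.0], 0.66), ([0.313, -0.286, 0.007], 0.6)]
top washer_fin [([0.314, -0.29, 0.007], 0.97), ([0.554, 0.175, 0.01], 0.91), ([0.318, -0.161, 0.003], 0.78)]
side stone_mark [([0.525, -0.219, 0.109], 0.98)]
side washer [([0.553, 0.188, 0.006], 0.85), ([0.53, 0.202, 0.005], 0.57), ([0.317, -0.157, 0.005], 0.49)]
side washer_fin [([0.316, -0.154, 0.009], 0.74), ([0.557, 0.188, 0.008], 0.66), ([0.285, -0.283, 0.006], 0.6), ([0.634, 0.015, 0.065], 0.24)]
```

View pics/f.png

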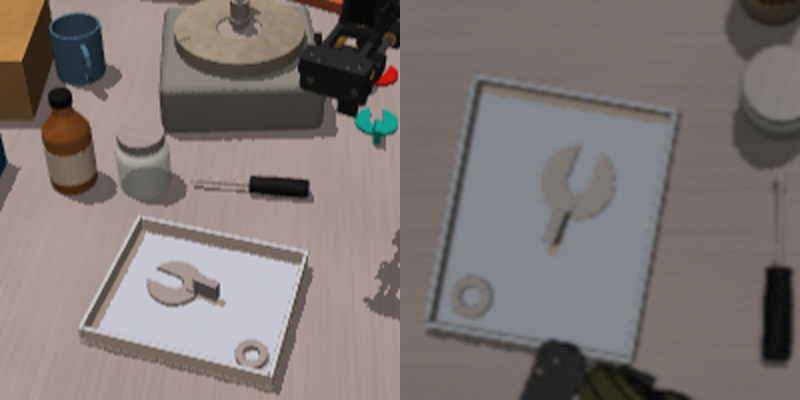

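The washer lies flat and fin up in the tray. The ring, screwdriver, jar and bottle are where they were, the stone's tick at about (190,30) in the left half is unturned, and the arm is clear.

```bash
python3 -c "
from plant import r
print(r.finish_job())"
```

```text
the job is handed in; nothing more can be done
None
```

I turned the nut clockwise to its end stop (felt at about 8 N) without turning the stone, then drew the washer out freely and laid it flat, fin up, in the white tray; the other things were left alone and the job was handed in at about 31 s.

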